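# Hook the tagged lash tray out from under the bench shelf

### The job

Take the hooked rod from its sloping cradle, reach it under the bench shelf into the wire loop of the yellow-tagged tray at the back, and draw that tray forward with the hook until the whole loop stands clear in front of the shelf edge, with most of the tray still in its bay. Then unhook and lay the rod back in its cradle the way it lay. Keep the gripper off both trays in the bays, and leave the other tray and the things on the bench where they are.

Things in the scene. Friction and masses are not known exactly. Their poses are not given: they have to be found in the camera images.
- shelf: Fixed grey bench shelf, 260 deep (x) x 296 wide, origin under its centre on the bench, open front at -x. Two bays 130 wide, centres at y = +71 and -71 mm, on a 12 mm floor board; back open too. Top board: underside 112 mm over the bench, 18 thick; white stock trays stand 81 mm high on it, almost flush with its front edge, so a gripper cannot stand over the edge but must lean back from it.
- shelf_edge (a point): Middle of the lower front edge of the shelf's top board (the ledge), 112 mm above the bench. Axes as the shelf: x points into the bays, so a point with negative x stands clear in front.
- tagged_tray: Loose white open tray, 150 (x) x 120 x 45 mm high, walls 3, 0.2 to 0.45 kg, black lash pieces in it, yellow paper tag over its back rim and on its front. It lies in either bay, pushed far back on the floor board, held by friction only, 5 mm free at each side. Origin at the centre of its underside; x points into the bay, the loop is at its -x end.
- tray_loop (a point): Centre of the hole of the tagged tray's steel wire loop, which lies level in front of the tray, 32 mm above its underside, so 44 mm above the bench. Wire 5 thick. The hole, open above and below, is 28 mm (x) by 45 (y); its cross bar is 16 mm in front (-x), the tray's front wall 15 mm behind. At the start this point is 103 to 117 mm behind the shelf edge.
- plain_tray: The same tray without a yellow tag, with the same loop, in the other bay. To be left alone.
- cradle: Fixed dark stand with two wire forks; base 122 x 70 x 6 mm, origin under its middle. The rod lies in its x-z plane 30 degrees nose down, hook end to +x, handle middle 100 mm straight above this origin. Rear fork (x = -46) holds the handle between flared arms 20 mm apart, up to height 135; front fork (x = +48), a V up to height 87, carries the shank and stops the collar sliding down.
- rod_grip (a point): Middle of the handle of the loose hooked rod, on its axis. x points along the rod to the hook, z is up when the hook points down. Blue handle from 55 behind to 45 mm ahead of this point, 16 wide (y), 20 high (z); then a black collar 20 across, 5 long; then a steel shank 6 thick to 122 mm ahead, where it turns down (-z). Weighs about 0.1 kg.
- rod_hook (a point): Point in the turned-down end of the rod, 122 mm in front of the handle's middle and 18 mm below the rod's axis; the steel is 6 thick and ends 28 mm below the axis, its tip turned slightly back.
- cream_jar: Closed blue jar with a white lid, 60 across, 46 high, loose; origin at the centre of its underside.
- dish: Small white bowl, 56 across, 30 high, loose; origin at the centre of its underside.
- tweezers: Steel tweezers lying flat, 130 long, 8 high, loose; origin on the bench under their middle.

How it is judged:
By the outcome, as a careful person would: the job done as asked, in the order asked, and still so for the second after the job is handed in, with the robot touching nothing.
It also fails if it takes over 66 s, if anything falls off the work surface, if the arm or the gripper's body presses on something with over 40 N, if the wrist force passes 120 N, or if a joint passes its speed limit or range.

### The arm

A 6-joint arm with a two-finger parallel gripper is mounted at the origin on the work surface. World frame = base frame: x ahead of the robot, y to its left, z up, the work surface at z = 0. Lengths are in m, angles in degrees, forces in N, time in s.
With the tool pointing down it reaches from about 0.25 to 0.85 m from the base axis. Payload 12.5 kg.
Tool frame: the origin (TCP) lies on the centre line of the jaws, within the pads' length; the fingertips stand 11 mm ahead of it and the grasp point (between the pads) lies 8 mm behind it; z points along the fingers, y is the line along which they close (so a half turn about z gives the same grasp; the last joint's range is limited). The gripper opens to 93 mm and grips with 3 to 60 N. Pads are 15 mm wide; open, the fingers measure 128 mm over their backs; the gripper's body (75 mm by 188 mm) begins 65 mm behind the grasp point.
Start: joints at [-74.232, 20.094, 94.641, -0, 65.266, -4.847], TCP at [0.194, -0.515, 0.23] pointing down, gripper open.
Joint ranges: [-157.81, 157.81], [-45, 120.19], [0.68, 151.7], [-89.99, 269.99], [4.06, 180], [-164.3, 164.3]. Speed limits (degrees/s): [127.2, 127.2, 159.86, 180, 180, 180].

### API

Orientations are given as a 3x3 rotation matrix whose columns are the frame's x, y, z axes.
In Python, from rig import ctrl, eyes, ticket gives the robot as it stands.
- The arm moves only by the tool carry_out, never from a script. Its argument "commands" is a list of rows, each a list of 3 entries, a list of its own where there are three numbers: the finger opening in m, from 0 to 0.093, then the shift along the tool's x, y, z in m, then the turn about the tool's z in rad. A call has 1 to 20 rows; each row is the pose to reach, as a shift and turn from the pose commanded when the call began, along the tool's axes at that moment; what a row does not reach only later rows make up. A row lasts 1/10 s, in which the tool goes at most 50 mm and 8.59 degrees, less where a joint would pass 70% of its speed; a pose out of reach is approached as far as the arm can. A call with a gripper value outside its range is refused whole. The fingers move at their own pace and stop on an object; "force" is the grip in N (left out, the last holds). Time passes only in rows, so rows that repeat a pose let the fingers close. It gives the time, the measured TCP pose, the force, the opening and the grip force at its end, in the units of the state.
- ctrl.sense(): the state, without advancing time (a new reading comes with each control period).
- eyes.camera(name): name is "side" or "top"; returns a dict with "img" (384x512x3 uint8, red, green, blue), "camera_matrix" (3x3 intrinsics, pixels), "eye" and "rotation" of the camera in the world. Camera axes: x right, y down, z forward; pixel columns grow to the right and rows downward; lengths in m; the calibration is good to about 2 mm. A picture is of the moment at which its call begins. There is no depth.
- ticket.sign_off(): hands the job in; it is judged then, once.
The state is a dict: "time_s": time; "joint_pos": joint angles; "joint_velocities": joint speeds; "joint_efforts": joint torques, N m; "eef_pos": TCP position; "tool_rot": TCP orientation; "ft_force": force on the tool from outside, world axes, zero at the start; "wrist_torque": the same for the moment, N m; "opening": opening from 0.0 (shut) to 1.0 (fully open); "gripper_force": force on a finger pad.
Only numpy, scipy, OpenCV 4.12 (cv2) and the standard library are available. Lean on these libraries where they do the work, as an engineer would, in place of code of your own. Each camera call takes 0.05 s, during which the arm holds its last target. There are 200 camera calls.

## Working session

There is one attempt and no reset: what is moved stays moved. The work goes in short steps, Python scripts to look and compute and a tool call to move; the robot and the scene stay as the last step left them, time stands still between calls to the robot, and variables do not carry over. Pictures are saved under pics/ and viewed, at most 10 in all, crops included, and the job is handed in when it is done.

Besides the shell and the picture viewer there is one more tool, called after "Call:" as name([rows], argument=value, ...), one row to a line, values as JSON. carry_out: Moves the arm, as the interface text tells. Its arguments: {"type":"object","properties":{"commands":{"type":"array","items":{"type":"array"}},"force":{"type":"number"}},"required":["commands"]}

```bash
ls; mkdir -p pics; python3 - <<'E'
from rig import ctrl, eyes
import cv2,numpy as np
for n in("side","top"):
    c=eyes.camera(n); cv2.imwrite(f"pics/{n}0.png",c["img"][:,:,::-1]); np.savez(f"{n}0.npz",**c)
    print(n,c["camera_matrix"].round(1).tolist(),np.round(c["eye"],3),np.round(c["rotation"],3).tolist())
s=ctrl.sense();print(s["eef_pos"],s["tool_rot"],s["time_s"])
E
```

```text
pics
side [[388.8, 0.0, 265.0], [0.0, 388.8, 190.6], [0.0, 0.0, 1.0]] [0.311 0.66  0.917] [[-0.934, -0.273, 0.23], [-0.357, 0.72, -0.595], [-0.004, -0.638, -0.77]]
top [[361.8, 0.0, 256.2], [0.0, 361.8, 183.3], [0.0, 0.0, 1.0]] [0.466 0.019 0.848] [[0.015, -0.991, 0.133], [-1.0, -0.018, -0.021], [0.023, -0.132, -0.991]]
[ 0.19357704 -0.51449088  0.22916157] [[ 9.35963560e-01  3.52096775e-01 -2.74186270e-04]
 [ 3.52096867e-01 -9.35963016e-01  1.01392020e-03]
 [ 1.00369825e-04 -1.04553249e-03 -9.99999448e-01]] 0.1
```

View pics/side0.png

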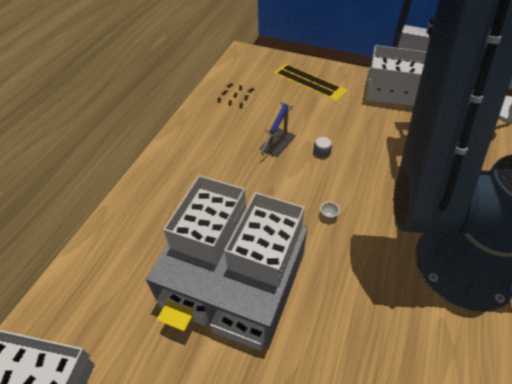

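View pics/top0.png

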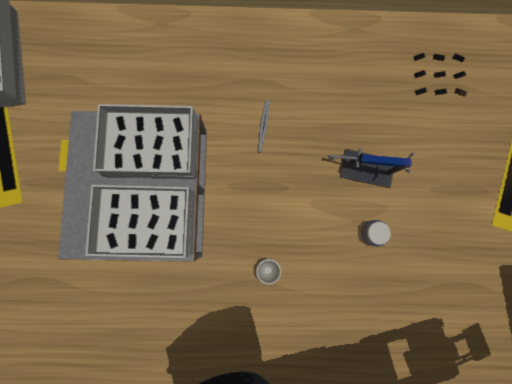

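The side view shows the shelf with the yellow tag at (175,318) and the cradle with its blue handle at about (279,118). In the top view the tag is at (63,155), so the tagged tray is in the bay on the +x side. The rod's hook is at about (328,158) and its handle runs (362–410,160), pointing roughly +y, the same way as the shelf's bays.

```bash
cat > h.py <<'E'
import numpy as np,cv2
def load(n): return dict(np.load(n+".npz"))
def ray(c,p):
    d=c["rotation"]@np.linalg.solve(c["camera_matrix"],[p[0],p[1],1]); return c["eye"],d/np.linalg.norm(d)
def plane(c,p,z):
    e,d=ray(c,p); return e+d*(z-e[2])/d[2]
def tri(c1,p1,c2,p2):
    (a,u),(b,v)=ray(c1,p1),ray(c2,p2)
    t=np.linalg.lstsq(np.c_[u,-v],b-a,rcond=None)[0]; P,Q=a+u*t[0],b+v*t[1]
    return (P+Q)/2,np.linalg.norm(P-Q)
def proj(c,X):
    q=c["camera_matrix"]@(c["rotation"].T@(np.asarray(X)-c["eye"])); return q[:2]/q[2]
E
python3 - <<'E'
from h import *
t,s=load("top0"),load("side0")
def crop(c,x,y,w,h,f): return cv2.resize(c["img"][y:y+h,x:x+w,::-1],None,fx=f,fy=f,interpolation=cv2.INTER_CUBIC)
a=crop(t,50,95,165,175,3); b=crop(t,315,140,105,55,5); cc=crop(s,250,90,60,75,4)
im=np.zeros((600,800,3),np.uint8); im[:525,:495]=a; im[:300,500:]=cc[:300,:240].repeat(1,0)[:, :] if False else 0
im[0:300,500:740]=cc
cv2.imwrite("pics/c1.png",im); cv2.imwrite("pics/c2.png",crop(t,312,135,110,65,7))
for n,c in(("top",t),("side",s)):
    h=cv2.cvtColor(c["img"],cv2.COLOR_RGB2HSV); m=cv2.inRange(h,(110,140,50),(128,255,255))
    k,l,st,ce=cv2.connectedComponentsWithStats(m)
    for i in range(1,k):
        if 30<st[i,4]<2000: print(n,st[i],ce[i].round(1),cv2.minAreaRect(np.argwhere(l==i)[:,::-1].astype(np.float32)))
E
```

```text
top [361 155  49  11 333] [384.2 160.3] ((384.9554443359375, 160.445556640625), (48.35881042480469, 7.8607940673828125), 5.710593223571777)
side [380  26  17  19  80] [388.4  37.6] ((389.9192810058594, 36.10383605957031), (10.173871994018555, 23.417449951171875), 37.87498474121094)
side [272 105  14  25  61] [278.9 117. ] ((278.83734130859375, 117.17992401123047), (2.3529412746429443, 27.294118881225586), 28.07248878479004)
```

View pics/c1.png

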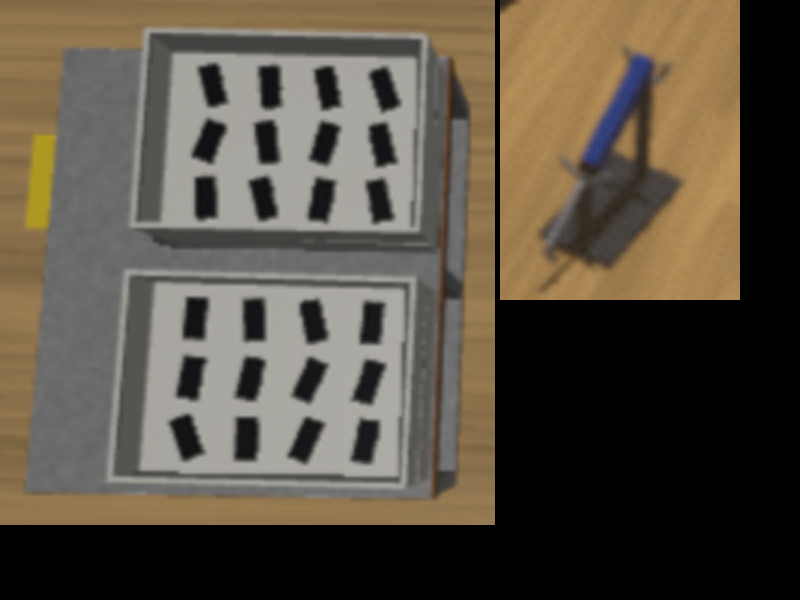

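View pics/c2.png

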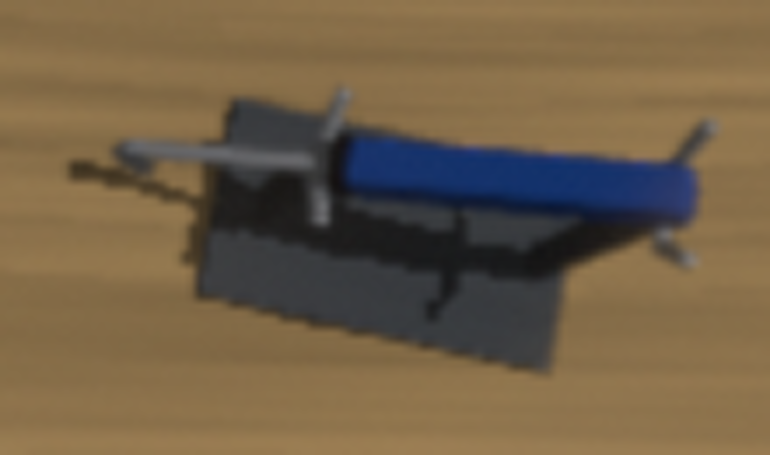

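Crop 1 shows the top board's corners at full-image px (71.7,111), (59,259), (195,260.7) and (200,114), with the tag spanning rows 140–171. Crop 2 shows the cradle base corners near px (346,149), (340.6,177) and (390.3,188), the shank from about (329,156.5) to the collar at (359,158), and the handle end at about (411,162).

```bash
python3 - <<'E'
from h import *
t,s=load("top0"),load("side0")
g=lambda n,p,z:print(n,plane(t,p,z)[:2].round(4))
for p in((71.7,111),(59,259),(195,260.7),(200,114)): g("shelf130",p,.130)
g("tag",(60,140),.057);g("tag",(58.8,171),.057)
for p in((345.9,149.2),(340.6,177.1),(390.3,188)): g("base6",p,.006)
# cradle: rod points via tri and heights
P,e=tri(t,(384.5,160.4),s,(278.9,117));print("handle mid tri",P.round(4),e)
g("hook bend",(329.5,156.8),.045);g("collar front px",(359,158.2),.078);g("handle mid",(384.5,160.4),.108)
g("handle rear",(410.5,163),.134);g("handle front",(361.3,158.5),.087)
# jar dish tweezers
g("jar",(377,233),.046);g("dish",(268,271),.03);g("tw",(264,127),.004)
E
```

```text
shelf130 [0.7032 0.3813]
shelf130 [0.4081 0.3813]
shelf130 [0.4083 0.1205]
shelf130 [0.7028 0.1213]
tag [0.6604 0.4382]
tag [0.5909 0.4349]
base6 [ 0.6645 -0.2117]
base6 [ 0.5968 -0.1979]
base6 [ 0.5729 -0.3156]
handle mid tri [ 0.6184 -0.2636  0.1105] 0.001649857861840125
hook bend [ 0.6369 -0.1632]
collar front px [ 0.628  -0.2204]
handle mid [ 0.6181 -0.2648]
handle rear [ 0.6084 -0.3077]
handle front [ 0.6256 -0.2225]
jar [ 0.467  -0.2665]
dish [ 0.3801 -0.027 ]
tw [ 0.7156 -0.0152]
```

Call:
carry_out([
  [0.06, [0.485, -0.086, 0], -1.01],
  [0.06, [0.485, -0.086, 0], -1.01],
  [0.06, [0.485, -0.086, 0], -1.01],
  [0.06, [0.485, -0.086, 0], -1.01],
  [0.06, [0.485, -0.086, 0], -1.01],
  [0.06, [0.485, -0.086, 0], -1.01],
  [0.06, [0.485, -0.086, 0], -1.01],
  [0.06, [0.485, -0.086, 0], -1.01],
  [0.06, [0.485, -0.086, 0], -1.01],
  [0.06, [0.485, -0.086, 0], -1.01],
  [0.06, [0.485, -0.086, 0], -1.01],
  [0.06, [0.485, -0.086, 0], -1.01],
  [0.06, [0.485, -0.086, 0], -1.01],
  [0.06, [0.485, -0.086, 0], -1.01],
])

```text
time_s: 1.5
eef_pos: [0.6165, -0.2644, 0.2298]
tool_rot: [[0.201, 0.98, -0.0], [0.98, -0.201, -0.0], [-0.0, -0.0, -1.0]]
ft_force: [-0.5, 0.0, 0.4]
opening: 0.646
gripper_force: 0.0
```

Call:
carry_out([
  [0.06, [0, 0.001, 0.03], 0],
  [0.06, [0, 0.001, 0.06], 0],
  [0.06, [0, 0.001, 0.09], 0],
  [0.06, [0, 0.001, 0.11], 0],
  [0.06, [0, 0.001, 0.127], 0],
  [0.06, [0, 0.001, 0.127], 0],
  [0.01, [0, 0.001, 0.127], 0],
  [0.01, [0, 0.001, 0.127], 0],
  [0.01, [0, 0.001, 0.127], 0],
  [0.01, [0, 0.001, 0.127], 0],
  [0.01, [0, 0.001, 0.127], 0],
  [0.01, [0, 0.001, 0.127], 0],
  [0.01, [0, 0.001, 0.127], 0],
  [0.01, [0, 0.001, 0.127], 0],
], force=15)

```text
time_s: 2.9
eef_pos: [0.6185, -0.2636, 0.1028]
tool_rot: [[0.2, 0.98, 0.0], [0.98, -0.2, 0.0], [0.0, 0.0, -1.0]]
ft_force: [1.5, 1.7, 1.7]
opening: 0.173
gripper_force: 14.9
```

Call:
carry_out([
  [0.01, [0, 0, -0.01], 0],
  [0.01, [0, 0, -0.03], 0],
  [0.01, [0, 0, -0.05], 0],
  [0.01, [0, 0, -0.08], 0],
  [0.01, [0, 0, -0.1], 0],
  [0.01, [0, 0, -0.1], 0],
  [0.01, [0.03, -0.02, -0.1], 0],
  [0.01, [0.06, -0.045, -0.1], -0.1],
  [0.01, [0.09, -0.07, -0.1], -0.2],
  [0.01, [0.12, -0.1, -0.1], -0.2],
  [0.01, [0.16, -0.133, -0.1], -0.2],
  [0.01, [0.16, -0.133, -0.1], -0.2],
  [0.01, [0.16, -0.133, -0.1], -0.2],
  [0.01, [0.16, -0.133, -0.1], -0.2],
], force=20)

```text
time_s: 4.3
eef_pos: [0.5203, -0.081, 0.2023]
tool_rot: [[0.001, 1.0, -0.0], [1.0, -0.001, -0.0], [-0.0, -0.0, -1.0]]
ft_force: [0.0, -0.3, -0.4]
opening: 0.169
gripper_force: 19.9
```

```bash
python3 - <<'E'
from rig import eyes
import cv2,numpy as np
im=[]
for n in("side","top"):
    c=eyes.camera(n); np.savez(n+"1.npz",**c); im.append(c["img"][:,:,::-1])
a=cv2.resize(im[0][60:260,210:360],None,fx=2.6,fy=2.6);b=cv2.resize(im[1][50:250,190:340],None,fx=2.6,fy=2.6)
cv2.imwrite("pics/p1.png",np.hstack([a,b]))
E
```

```text
(no output)
```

View pics/p1.png

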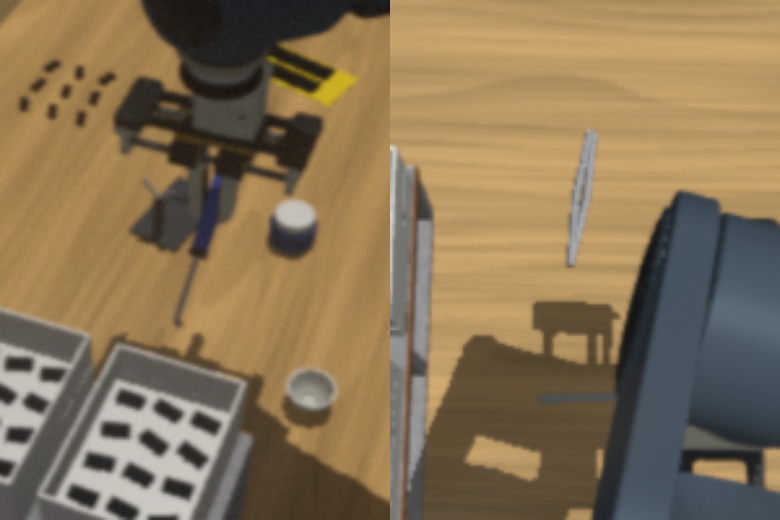

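The rod hangs nose down in the jaws with the hook at about (180,322) in the left panel, and the bench below it is clear of the tweezers and the dish. I'll level it by pressing the hook lightly on the bench with a weak grip.

Call:
carry_out([
  [0.01, [0, 0, 0.05], 0],
  [0.01, [0, 0, 0.09], 0],
  [0.01, [0, 0, 0.107], 0],
  [0.01, [0, 0, 0.112], 0],
  [0.01, [0, 0, 0.118], 0],
  [0.01, [0, 0, 0.124], 0],
  [0.01, [0, 0, 0.13], 0],
  [0.01, [0, 0, 0.136], 0],
  [0.01, [0, 0, 0.142], 0],
  [0.01, [0, 0, 0.148], 0],
], force=6)

```text
time_s: 5.4
eef_pos: [0.52, -0.0804, 0.0543]
tool_rot: [[0.001, 1.0, 0.0], [1.0, -0.001, -0.0], [-0.0, 0.0, -1.0]]
ft_force: [0.1, -0.5, 1.1]
opening: 0.172
gripper_force: 6.0
```

Call:
carry_out([
  [0.01, [0, 0, 0.005], 0],
  [0.01, [0, 0, 0.01], 0],
  [0.01, [0, 0, 0.015], 0],
  [0.01, [0, 0, 0.02], 0],
  [0.01, [0, 0, 0.025], 0],
  [0.01, [0, 0, 0.029], 0],
  [0.01, [0, 0, 0.032], 0],
  [0.01, [0, 0, 0.034], 0],
  [0.01, [0, 0, 0.036], 0],
])

```text
time_s: 6.3
eef_pos: [0.52, -0.0804, 0.0186]
tool_rot: [[0.001, 1.0, 0.0], [1.0, -0.001, -0.0], [-0.0, 0.0, -1.0]]
ft_force: [-0.2, -0.4, 4.9]
opening: 0.169
gripper_force: 6.0
```

```bash
python3 - <<'E'
from rig import eyes
import cv2,numpy as np
c=eyes.camera("side"); np.savez("side2.npz",**c)
cv2.imwrite("pics/p2.png",cv2.resize(c["img"][110:230,240:340,::-1],None,fx=5,fy=5,interpolation=cv2.INTER_CUBIC))
E
```

```text
(no output)
```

View pics/p2.png

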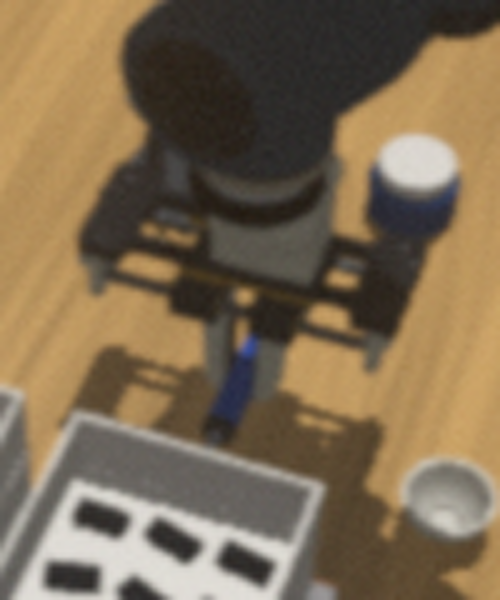

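The handle lies flat between the jaws, with the collar at about (218,430), and the 5 N push shows that it rests on the bench. I'll open slightly, slide back along the handle, and grip its rear firmly.

Call:
carry_out([
  [0.021, [0, 0, 0], 0],
  [0.021, [0, 0, 0], 0],
  [0.021, [0, 0, 0], 0],
  [0.021, [-0.01, 0, 0], 0],
  [0.021, [-0.02, 0, 0.001], 0],
  [0.021, [-0.03, 0, 0.002], 0],
  [0.021, [-0.04, 0, 0.003], 0],
  [0.021, [-0.043, 0, 0.003], 0],
  [0.021, [-0.043, 0, 0.003], 0],
  [0.01, [-0.043, 0, 0.003], 0],
  [0.01, [-0.043, 0, 0.003], 0],
  [0.01, [-0.043, 0, 0.003], 0],
  [0.01, [-0.043, 0, 0.003], 0],
], force=40)

```text
time_s: 7.65
eef_pos: [0.5199, -0.1231, 0.0156]
tool_rot: [[0.001, 1.0, -0.0], [1.0, -0.001, 0.0], [0.0, -0.0, -1.0]]
ft_force: [-0.5, -0.2, 0.1]
opening: 0.165
gripper_force: 40.0
```

Call:
carry_out([
  [0.01, [0, 0, -0.02], 0],
  [0.01, [0, 0, -0.04], 0],
  [0.01, [0, 0.02, -0.056], 0],
  [0.01, [0, 0.05, -0.056], 0],
  [0.01, [0, 0.08, -0.056], 0],
  [0.01, [0, 0.1, -0.056], 0],
  [0.01, [0, 0.106, -0.056], 0],
  [0.01, [0, 0.106, -0.056], 0],
  [0.01, [0, 0.106, -0.056], 0],
])

```text
time_s: 8.55
eef_pos: [0.6248, -0.1233, 0.0713]
tool_rot: [[0.001, 1.0, -0.001], [1.0, -0.001, 0.0], [0.0, -0.001, -1.0]]
ft_force: [0.2, 0.3, -1.3]
opening: 0.17
gripper_force: 40.0
```

```bash
python3 - <<'E'
from rig import eyes
import cv2,numpy as np
from h import *
c=eyes.camera("top"); np.savez("top3.npz",**c)
x0,y0=190,100
im=cv2.resize(c["img"][y0:y0+120,x0:x0+130,::-1],None,fx=5,fy=5,interpolation=cv2.INTER_CUBIC)
for X in((.626,.042,.085),):
    p=(proj(c,X)-[x0,y0])*5; print(p)
cv2.imwrite("pics/p3.png",im)
E
```

```text
[242.66652067 280.57135921]
```

View pics/p3.png

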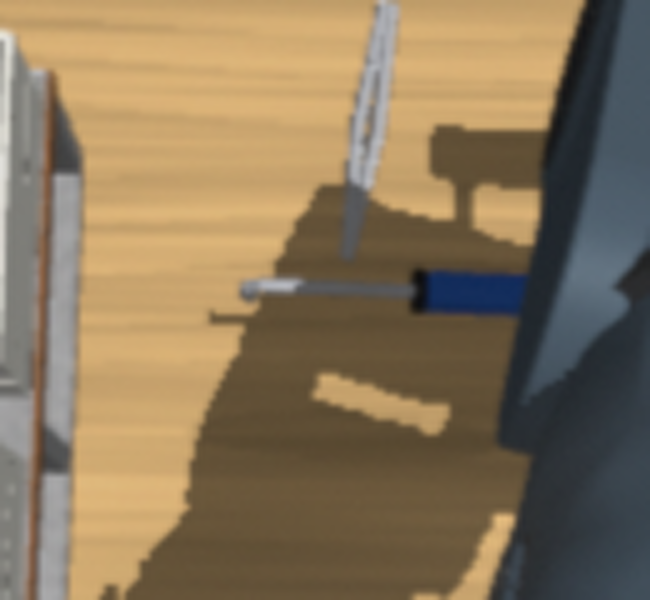

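The hook end is at crop px (246,289), which puts it at about x 0.622, y 0.040. That is 4 mm short in x of the bay centre at 0.6267, and the collar is in line. Next I'll go in, then lower.

Call:
carry_out([
  [0.01, [0.02, 0.004, 0], 0],
  [0.01, [0.04, 0.004, 0], 0],
  [0.01, [0.06, 0.004, 0], 0],
  [0.01, [0.08, 0.004, 0], 0],
  [0.01, [0.1, 0.004, 0], 0],
  [0.01, [0.12, 0.004, 0], 0],
  [0.01, [0.14, 0.004, 0], 0],
  [0.01, [0.16, 0.004, 0], 0],
  [0.01, [0.175, 0.004, 0], 0],
  [0.01, [0.185, 0.004, 0], 0],
  [0.01, [0.191, 0.004, 0], 0],
  [0.01, [0.191, 0.004, 0], 0],
  [0.01, [0.191, 0.004, 0], 0],
])

```text
time_s: 9.9
eef_pos: [0.6301, 0.067, 0.0716]
tool_rot: [[0.001, 1.0, -0.0], [1.0, -0.001, -0.0], [-0.0, -0.0, -1.0]]
ft_force: [-0.8, 0.6, -1.3]
opening: 0.17
gripper_force: 40.0
```

Call:
carry_out([
  [0.01, [0, 0, 0.005], 0],
  [0.01, [0, 0, 0.01], 0],
  [0.01, [0, 0, 0.015], 0],
  [0.01, [0, 0, 0.02], 0],
  [0.01, [0, 0, 0.026], 0],
  [0.01, [0, 0, 0.026], 0],
  [0.01, [0, 0, 0.026], 0],
])

```text
time_s: 10.6
eef_pos: [0.6301, 0.0675, 0.0455]
tool_rot: [[0.001, 1.0, -0.0], [1.0, -0.001, -0.0], [-0.0, -0.0, -1.0]]
ft_force: [0.6, 0.6, -1.3]
opening: 0.166
gripper_force: 40.0
```

Call:
carry_out([
  [0.01, [-0.005, 0, 0], 0],
  [0.01, [-0.01, 0, 0], 0],
  [0.01, [-0.018, 0, 0], 0],
  [0.01, [-0.026, 0, 0], 0],
  [0.01, [-0.034, 0, 0], 0],
  [0.01, [-0.042, 0, 0], 0],
  [0.01, [-0.05, 0, 0], 0],
  [0.01, [-0.058, 0, 0], 0],
  [0.01, [-0.066, 0, 0], 0],
])

```text
time_s: 11.5
eef_pos: [0.63, 0.0008, 0.0456]
tool_rot: [[0.001, 1.0, -0.0], [1.0, -0.001, 0.0], [0.0, -0.0, -1.0]]
ft_force: [-0.2, 2.4, -0.4]
opening: 0.168
gripper_force: 40.0
```

Call:
carry_out([
  [0.01, [-0.008, 0, 0], 0],
  [0.01, [-0.016, 0, 0], 0],
  [0.01, [-0.024, 0, 0], 0],
  [0.01, [-0.032, 0, 0], 0],
  [0.01, [-0.04, 0, 0], 0],
  [0.01, [-0.048, 0, 0], 0],
  [0.01, [-0.056, 0, 0], 0],
  [0.01, [-0.064, 0, 0], 0],
  [0.01, [-0.07, 0, 0], 0],
])

```text
time_s: 12.4
eef_pos: [0.6299, -0.0693, 0.0456]
tool_rot: [[0.001, 1.0, 0.0], [1.0, -0.001, -0.0], [-0.0, 0.0, -1.0]]
ft_force: [-0.4, 1.8, -0.3]
opening: 0.169
gripper_force: 40.0
```

```bash
python3 - <<'E'
from rig import eyes
import cv2,numpy as np
from h import *
c=eyes.camera("top"); np.savez("top4.npz",**c)
x0,y0=150,100
im=cv2.resize(c["img"][y0:y0+110,x0:x0+130,::-1],None,fx=6,fy=5.4,interpolation=cv2.INTER_CUBIC)
cv2.imwrite("pics/p4.png",im)
print((proj(c,(.6267,.121,.112))-[x0,y0])*[6,5.4])
E
```

```text
[299.87912233 282.63229404]
```

View pics/p4.png

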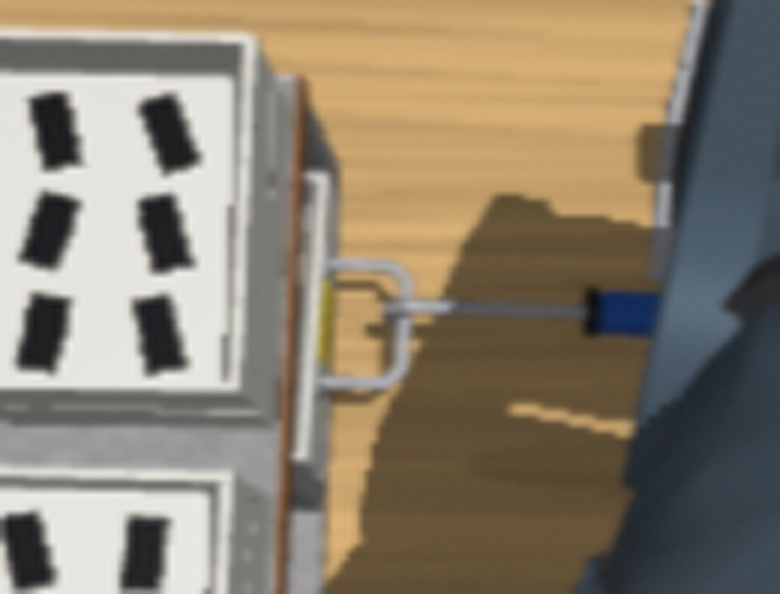

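The wire loop is in the hook: its cross bar is at crop x≈401, its sides are at y≈265 and 382, and the tray's front wall is at x≈330. I'll turn those into distances from the edge.

```bash
python3 - <<'E'
from h import *
c=load("top4")
for n,p,z in(("bar",(401,320),.044),("bar outer",(411,320),.044),("wall front top",(331,300),.055),("wall lo",(316,460),.055),("wall hi",(330,175),.055)):
    P=plane(c,np.array(p)/[6,5.4]+[150,100],z); print(n,P.round(4),"front of edge mm",round((.121-P[1])*1000,1))
E
```

```text
bar [0.6264 0.092  0.044 ] front of edge mm 29.0
bar outer [0.6265 0.0882 0.044 ] front of edge mm 32.8
wall front top [0.6321 0.1171 0.055 ] front of edge mm 3.9
wall lo [0.5655 0.1204 0.055 ] front of edge mm 0.6
wall hi [0.6851 0.1193 0.055 ] front of edge mm 1.7
```

Call:
carry_out([
  [0.01, [-0.005, 0, 0], 0],
  [0.01, [-0.01, 0, 0], 0],
  [0.01, [-0.013, 0, 0], 0],
  [0.01, [-0.013, 0, 0], 0],
  [0.01, [-0.009, 0, 0], 0],
  [0.01, [-0.006, 0, 0], 0],
  [0.01, [-0.006, 0, 0], 0],
  [0.01, [-0.006, 0, -0.008], 0],
  [0.01, [-0.006, 0, -0.016], 0],
  [0.01, [-0.006, 0, -0.026], 0],
  [0.01, [-0.006, 0, -0.036], 0],
  [0.01, [-0.006, 0, -0.04], 0],
  [0.01, [-0.006, 0, -0.04], 0],
])

```text
time_s: 13.75
eef_pos: [0.6303, -0.0746, 0.0866]
tool_rot: [[0.001, 1.0, 0.001], [1.0, -0.001, -0.0], [-0.0, 0.001, -1.0]]
ft_force: [-0.3, 0.1, -0.9]
opening: 0.168
gripper_force: 40.0
```

Call:
carry_out([
  [0.01, [-0.02, 0, 0], 0],
  [0.01, [-0.04, 0, 0], 0],
  [0.01, [-0.048, -0.02, 0], 0],
  [0.01, [-0.048, -0.05, 0], 0],
  [0.01, [-0.048, -0.08, 0], 0],
  [0.01, [-0.048, -0.1, 0.01], 0],
  [0.01, [-0.048, -0.11, 0.03], 0],
  [0.01, [-0.048, -0.11, 0.05], 0],
  [0.01, [-0.048, -0.11, 0.06], 0],
  [0.01, [-0.048, -0.11, 0.066], 0],
  [0.01, [-0.048, -0.11, 0.07], 0],
  [0.01, [-0.048, -0.11, 0.07], 0],
])

```text
time_s: 14.95
eef_pos: [0.5202, -0.1224, 0.0158]
tool_rot: [[0.001, 1.0, 0.0], [1.0, -0.001, -0.0], [-0.0, 0.0, -1.0]]
ft_force: [-0.6, -0.4, 0.1]
opening: 0.167
gripper_force: 40.0
```

```bash
python3 - <<'E'
from rig import eyes,ctrl
import cv2,numpy as np
from h import *
c=eyes.camera("top"); np.savez("top5.npz",**c)
x0,y0=150,100
im=cv2.resize(c["img"][y0:y0+110,x0:x0+130,::-1],None,fx=6,fy=5.4,interpolation=cv2.INTER_CUBIC)
cv2.imwrite("pics/p5.png",im)
E
```

```text
(no output)
```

View pics/p5.png

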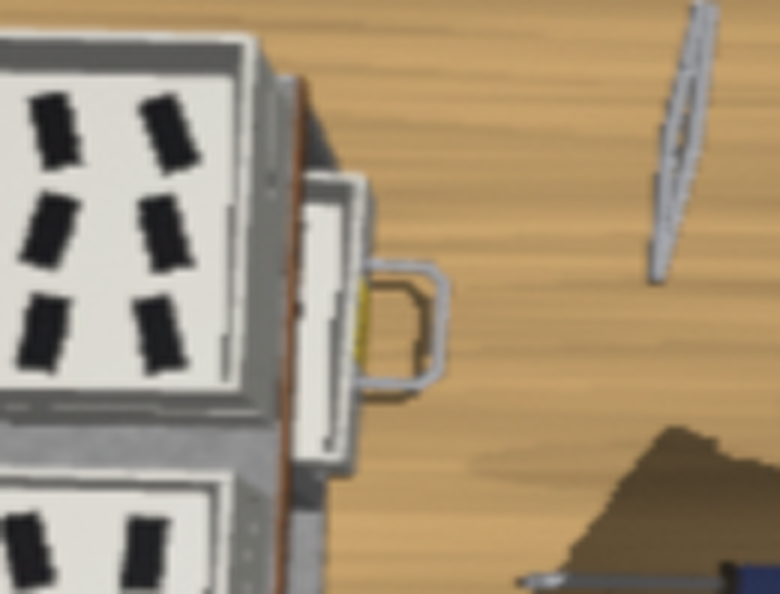

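The loop now stands well clear: the bar is at crop x≈440, about 43 mm in front of the edge, and the wall is about 12 mm in front. Most of the tray is still in its bay, and the tweezers haven't moved. Next I'll re-grip the middle of the handle to put the rod back.

Call:
carry_out([
  [0.021, [0, 0, 0], 0],
  [0.021, [0, 0, 0], 0],
  [0.021, [0, 0, 0], 0],
  [0.021, [0.01, 0, -0.001], 0],
  [0.021, [0.02, 0, -0.002], 0],
  [0.021, [0.03, 0, -0.003], 0],
  [0.021, [0.04, 0, -0.003], 0],
  [0.021, [0.043, 0, -0.003], 0],
  [0.021, [0.043, 0, -0.003], 0],
  [0.01, [0.043, 0, -0.003], 0],
  [0.01, [0.043, 0, -0.003], 0],
  [0.01, [0.043, 0, -0.003], 0],
  [0.01, [0.043, 0, -0.003], 0],
], force=25)

```text
time_s: 16.3
eef_pos: [0.52, -0.0796, 0.0186]
tool_rot: [[0.001, 1.0, 0.0], [1.0, -0.001, -0.0], [-0.0, 0.0, -1.0]]
ft_force: [-0.1, -0.0, 0.7]
opening: 0.167
gripper_force: 25.0
```

Call:
carry_out([
  [0.01, [0, 0, -0.03], 0],
  [0.01, [0, 0, -0.07], 0],
  [0.01, [0, 0, -0.11], 0],
  [0.01, [0, 0, -0.15], 0],
  [0.01, [0, 0, -0.18], 0],
  [0.01, [-0.03, 0.02, -0.18], 0],
  [0.01, [-0.07, 0.04, -0.18], 0.1],
  [0.01, [-0.11, 0.06, -0.18], 0.2],
  [0.01, [-0.15, 0.08, -0.18], 0.2],
  [0.01, [-0.175, 0.095, -0.18], 0.2],
  [0.01, [-0.183, 0.099, -0.18], 0.2],
  [0.01, [-0.183, 0.099, -0.18], 0.2],
  [0.01, [-0.183, 0.099, -0.18], 0.2],
  [0.01, [-0.183, 0.099, -0.18], 0.2],
])

```text
time_s: 17.7
eef_pos: [0.6184, -0.2612, 0.1988]
tool_rot: [[0.199, 0.98, -0.0], [0.98, -0.199, 0.0], [0.0, -0.0, -1.0]]
ft_force: [-0.0, -1.1, -1.5]
opening: 0.17
gripper_force: 25.0
```

```bash
python3 - <<'E'
from rig import eyes,ctrl
import cv2,numpy as np
from h import *
s=eyes.camera("side");t=eyes.camera("top")
np.savez("side6.npz",**s);np.savez("top6.npz",**t)
a=cv2.resize(s["img"][60:190,220:320,::-1],None,fx=4,fy=4,interpolation=cv2.INTER_CUBIC)
b=cv2.resize(t["img"][100:230,290:390,::-1],None,fx=4,fy=4,interpolation=cv2.INTER_CUBIC)
cv2.imwrite("pics/p6.png",np.hstack([a,b]));print(ctrl.sense()["eef_pos"])
# predicted: hook bend at s=122 horizontally-ish 5.8 nose up
r=ctrl.sense()["tool_rot"][:,0];p=np.array(ctrl.sense()["eef_pos"])
X=p+r*.1214+[0,0,.009];print((proj(s,X)-[220,60])*4,(proj(t,X)-[290,100])*4)
E
```

```text
[ 0.61862071 -0.26153669  0.19896948]
[150.0494539  216.40713374] [192.59264749 140.58146298]
```

View pics/p6.png

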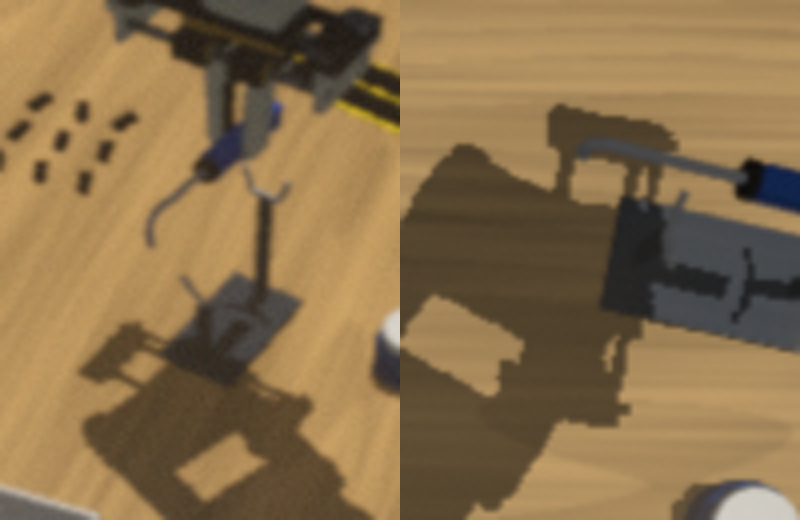

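The bend shows at panel px (152,213) in the side view and (187,148) in the top view, where 150,216 and 193,141 were predicted. The top camera therefore seems biased by about 3 mm, so I'll check the cradle against the side view.

```bash
python3 - <<'E'
from h import *
s,t=load("side6"),load("top6")
q=[plane(s,np.array(p)/4+[220,60],.006) for p in((240,273),(301,298),(223,386),(160,350))]
for a in q: print(a.round(4))
print("side base centre",np.mean(q,0).round(4))
p=np.array([.6186,-.2615,.199]);r=np.array([.199,.98,0]);X=p+r*.1214+[0,0,.009]
print("FK bend",X.round(4),"top",plane(t,(336.75,137),X[2]).round(4),"side",plane(s,(258,113.2),X[2]).round(4))
# collar front s=50
X=p+r*.05+[0,0,.002];print("FK collar front",X.round(4),"top",plane(t,(290+338/4,100+179/4),X[2]).round(4))
# pick-time rod in first images vs FK (grip s=0 at .6185,-.2636)
t0,s0=load("top0"),load("side0")
print("top handle", plane(t0,(384.5,160.4),.108).round(4),"side handle",plane(s0,(278.9,117),.108).round(4))
E
```

```text
[ 0.6352 -0.3274  0.006 ]
[ 0.5751 -0.3155  0.006 ]
[ 0.6019 -0.1917  0.006 ]
[ 0.6656 -0.2127  0.006 ]
side base centre [ 0.6194 -0.2618  0.006 ]
FK bend [ 0.6428 -0.1425  0.208 ] top [ 0.6392 -0.1399  0.208 ] side [ 0.6429 -0.1467  0.208 ]
FK collar front [ 0.6286 -0.2125  0.201 ] top [ 0.6279 -0.2114  0.201 ]
top handle [ 0.6181 -0.2648  0.108 ] side handle [ 0.6202 -0.2665  0.108 ]
```

Call:
carry_out([
  [0.01, [-0.002, 0, 0.02], 0],
  [0.01, [-0.002, 0, 0.04], 0],
  [0.01, [-0.002, 0, 0.055], 0],
  [0.01, [-0.002, 0, 0.06], 0],
  [0.01, [-0.002, 0, 0.064], 0],
  [0.01, [-0.002, 0, 0.068], 0],
  [0.01, [-0.002, 0, 0.072], 0],
  [0.01, [-0.002, 0, 0.076], 0],
  [0.01, [-0.002, 0, 0.08], 0],
], force=5)

```text
time_s: 18.7
eef_pos: [0.6185, -0.2645, 0.1186]
tool_rot: [[0.2, 0.98, 0.0], [0.98, -0.2, -0.0], [-0.0, 0.0, -1.0]]
ft_force: [0.7, 1.2, -0.1]
opening: 0.175
gripper_force: 5.0
```

I've used my ten views, so from here I'll compare masks numerically against the first pictures.

```bash
cat > chk.py <<'E'
from rig import eyes,ctrl
from h import *
def blue(c,x,y,X,Y):
    h=cv2.cvtColor(c["img"],cv2.COLOR_RGB2HSV); m=cv2.inRange(h,(108,120,40),(130,255,255)); q=np.argwhere(m[y:Y,x:X])[:,::-1]+[x,y]
    return (len(q),q.min(0),q.max(0),q.mean(0).round(1)) if len(q) else 0
if __name__=="__main__":
    s=eyes.camera("side");t=eyes.camera("top")
    for c,n,b in((s,"side0",(250,90,312,140)),(t,"top0",(330,140,425,185))):
        print(n,"now",blue(c,*b),"start",blue(load(n),*b))
    for th in(30,25,20,15,10,0,-6):  # predicted collar-front and bend pixels in side, by nose-down angle
        a=np.radians(th);p=np.array(ctrl.sense()["eef_pos"])-[0,0,.003];r=np.array(ctrl.sense()["tool_rot"])[:,0]
        f=lambda s:proj(load("side0"),p+r*s*np.cos(a)-[0,0,s*np.sin(a)]).round(1)
        print(th,"handle front",f(.045),"bend",f(.122))
    # shank: grey pixels darkest/brightest difference vs. start
    d=np.abs(s["img"].astype(int)-load("side0")["img"]).sum(2)[125:165,250:280]>90
    q=np.argwhere(d)[:,::-1]+[250,125];print("diff",len(q),*(q.min(0),q.max(0)) if len(q) else "")
E
python3 chk.py
```

```text
side0 now 0 start (89, array([272, 105]), array([286, 130]), array([279.1, 117.1]))
top0 now (141, array([364, 153]), array([382, 162]), array([372.7, 157.5])) start (391, array([361, 155]), array([410, 165]), array([384.7, 160.3]))
30 handle front [272.8 128.1] bend [261.6 149.3]
25 handle front [272.5 127.6] bend [260.7 148.1]
20 handle front [272.3 127. ] bend [259.9 146.6]
15 handle front [272.1 126.3] bend [259.3 144.8]
10 handle front [272.  125.5] bend [258.9 142.8]
0 handle front [271.9 123.7] bend [258.4 138. ]
-6 handle front [271.9 122.5] bend [258.5 134.7]
diff 476 [250 125] [279 164]
```

```bash
python3 - <<'E'
from rig import ctrl,eyes
from h import *
t=load("top0");st=ctrl.sense();r=np.array(st["tool_rot"])[:,0]
def f(p,th,s,u=.01):
    a=np.radians(th); return proj(t,p+r*(s*np.cos(a)+u*np.sin(a))+[0,0,-s*np.sin(a)+u*np.cos(a)]).round(1)
p0=np.array([.6185,-.2636,.1])
print("start pred front",f(p0,30,.045),"bend",f(p0,30,.122,.003))
p=np.array(st["eef_pos"])-[0,0,.003]
for th in(40,30,20,10,0,-6): print(th,f(p,th,.045),f(p,th,.122,.003))
s=eyes.camera("side");t1=eyes.camera("top")
# lighter-than-shadow / non-wood (low saturation) pixels near the shank in both views
for c,(x,y,X,Y) in((s,(250,125,276,160)),(t1,(315,140,366,168))):
    h=cv2.cvtColor(c["img"],cv2.COLOR_RGB2HSV)[y:Y,x:X]
    print(x,y);print("\n".join("".join("#" if (v[1]<75) else "b" if 105<v[0]<135 else "." for v in row) for row in h))
E
```

```text
start pred front [360.2 157.8] bend [327.1 155.8]
40 [363.1 157.5] [332.2 157.3]
30 [362.8 156.5] [328.9 154.6]
20 [363.1 155.6] [327.1 151.8]
10 [364.2 154.7] [326.9 149.2]
0 [365.9 154. ] [328.5 146.8]
-6 [367.3 153.7] [330.3 145.4]
250 125
......................####
........................#.
.....................#....
....................##....
...................#......
..................#.......
.................#........
.................#.......#
.................#......##
.......................###
......................####
....................######
....................######
.....................#####
............#........#####
...........#........######
...........#.......#..####
..........#...........####
..........#.....#......###
..............#..##...##.#
.............####.#....#.#
............##..#.#..#.#.#
..........#######.#.#.#...
...........####...#..#.###
..............##.##...#..#
..................###.###.
..................#..##.##
......................##.#
........................##
........................##
..........................
....................
[... 851 characters left out ...]
.#####################bb
.............................####################bb
.............................####################bb
.............................####################bb
.............................###################bbb
............................####################bbb
............................#####################bb
............................#######################
............................#######################
............................#######################
............................#######################
...........................########################
...........................########################
...........................########################
```

The rod has pivoted to about 13–15° nose down on the rear fork, as the geometry predicts. I'll carry on down to the pick height and release.

Call:
carry_out([
  [0.01, [0.001, 0, 0.003], 0],
  [0.01, [0.001, 0, 0.006], 0],
  [0.01, [0.001, 0, 0.009], 0],
  [0.01, [0.001, 0, 0.012], 0],
  [0.01, [0.001, 0, 0.014], 0],
  [0.01, [0.001, 0, 0.016], 0],
  [0.01, [0.001, 0, 0.016], 0],
], force=5)

```text
time_s: 19.6
eef_pos: [0.619, -0.2635, 0.1029]
tool_rot: [[0.2, 0.98, 0.001], [0.98, -0.2, -0.0], [0.0, 0.001, -1.0]]
ft_force: [1.3, 0.8, 1.6]
opening: 0.17
gripper_force: 5.0
```

```bash
cat > look.py <<'E'
from rig import ctrl,eyes
from h import *
from chk import blue
t1=eyes.camera("top");s1=eyes.camera("side")
for n,c in(("now",t1),("start",load("top0"))):
    print(n,"top blue",blue(c,330,140,425,185))
    h=cv2.cvtColor(c["img"],cv2.COLOR_RGB2HSV)[148:164,318:366]
    print("\n".join("".join("#" if v[1]<75 else "b" if 105<v[0]<135 else "." for v in row) for row in h))
for n,c in(("now",s1),("start",load("side0"))): print(n,"side blue",blue(c,250,90,312,140))
E
python3 look.py
```

```text
now top blue (138, array([361, 155]), array([378, 163]), array([369.3, 159.2]))
..........................................##....
............................###..........###....
...........................########......###....
...........................################.....
...........................#################....
...........................#####################
..........................###################bb#
...........#############.###################bbbb
..........#################################bbbbb
..........#################################bbbbb
...........######......####################bbbbb
.............###.........##################bbbbb
.........................##################bbbbb
.........................##################bbbbb
.........................###################bbbb
.........................####################bbb
start top blue (391, array([361, 155]), array([410, 165]), array([384.7, 160.3]))
..........................................##....
............................###..........###....
...........................########......###....
...........................################.....
...........................#################....
..........................######################
..........................##################bbbb
...........##########.#####################bbbbb
..........#################################bbbbb
...........################################bbbbb
............####.......####################bbbbb
.............##..........#################bbbbbb
.........................##################bbbbb
.........................##################bbbbb
.........................###################bbbb
.........................#####################bb
now side blue 0
start side blue (89, array([272, 105]), array([286, 130]), array([279.1, 117.1]))
```

Now it matches the start picture almost pixel for pixel. Release, rise and retreat.

Call:
carry_out([
  [0.02, [0, 0, 0], 0],
  [0.03, [0, 0, 0], 0],
  [0.06, [0, 0, 0], 0],
  [0.06, [0, 0, 0], 0],
  [0.06, [0, 0, 0], 0],
  [0.06, [0, 0, -0.01], 0],
  [0.06, [0, 0, -0.03], 0],
  [0.06, [0, 0, -0.06], 0],
  [0.06, [0, 0, -0.1], 0],
  [0.06, [0, 0, -0.14], 0],
  [0.06, [-0.04, 0, -0.15], 0],
  [0.06, [-0.09, 0, -0.15], 0],
  [0.06, [-0.14, 0, -0.15], 0],
  [0.06, [-0.19, 0.0, -0.15], 0],
  [0.06, [-0.2, 0.0, -0.15], 0],
  [0.06, [-0.2, 0.0, -0.15], 0],
])

```text
time_s: 21.3
eef_pos: [0.5778, -0.4609, 0.2527]
tool_rot: [[0.202, 0.979, -0.0], [0.979, -0.202, -0.0], [-0.0, -0.0, -1.0]]
ft_force: [0.2, 0.9, 0.6]
opening: 0.642
gripper_force: 0.0
```

```bash
python3 look.py; python3 - <<'E'
from rig import ctrl,eyes
from h import *
c=eyes.camera("top");a,b=load("top0"),load("top5")
d=lambda p,q,x,y,X,Y:int((np.abs(p["img"].astype(int)-q["img"]).sum(2)[y:Y,x:X]>90).sum())
print("tray vs after pull",d(c,b,180,120,235,190),"cradle vs start",d(c,a,315,140,425,190),"tweezers",d(c,a,255,95,275,158),"jar",d(c,a,360,218,395,248),"dish",d(c,a,252,256,285,286))
st=ctrl.sense();print(st["time_s"],st["ft_force"])
E
```

```text
now top blue (385, array([361, 155]), array([408, 166]), array([383.6, 160.5]))
..........................................##....
............................###..........###....
...........................########......###....
...........................################.....
...........................#################....
..........................######################
..........................###################bbb
...........################################bbbbb
..........#################################bbbbb
...........################################bbbbb
............####.......####################bbbbb
.............##..........##################bbbbb
.........................##################bbbbb
.........................##################bbbbb
.........................###################bbbb
.........................#####################bb
start top blue (391, array([361, 155]), array([410, 165]), array([384.7, 160.3]))
..........................................##....
............................###..........###....
...........................########......###....
.......
[... 205 characters left out ...]
#####.#####################bbbbb
..........#################################bbbbb
...........################################bbbbb
............####.......####################bbbbb
.............##..........#################bbbbbb
.........................##################bbbbb
.........................##################bbbbb
.........................###################bbbb
.........................#####################bb
now side blue (92, array([272, 107]), array([284, 130]), array([278.2, 118.8]))
start side blue (89, array([272, 105]), array([286, 130]), array([279.1, 117.1]))
tray vs after pull 0 cradle vs start 1222 tweezers 0 jar 597 dish 424
21.45 [-0.07644938  0.64898102  0.41544008]
```

The shadow or the arm may be clipping the handle's rear end, so I'll move further away and compare again.

Call:
carry_out([
  [0.06, [-0.04, -0.04, 0], 0.1],
  [0.06, [-0.07, -0.08, 0], 0.2],
  [0.06, [-0.1, -0.13, 0], 0.3],
  [0.06, [-0.1, -0.18, 0], 0.4],
  [0.06, [-0.1, -0.23, 0], 0.5],
  [0.06, [-0.1, -0.28, 0], 0.6],
  [0.06, [-0.12, -0.33, 0], 0.7],
  [0.06, [-0.12, -0.36, 0], 0.8],
  [0.06, [-0.12, -0.36, 0], 0.9],
  [0.06, [-0.12, -0.36, 0], 1.0],
  [0.06, [-0.12, -0.36, 0], 1.0],
  [0.06, [-0.12, -0.36, 0], 1.0],
])

```text
time_s: 22.65
eef_pos: [0.2028, -0.5045, 0.2529]
tool_rot: [[0.931, 0.366, 0.0], [0.366, -0.931, -0.0], [0.0, 0.0, -1.0]]
ft_force: [-0.2, 1.1, 0.5]
opening: 0.642
gripper_force: 0.0
```

```bash
python3 look.py | grep blue; python3 - <<'E'
from rig import ctrl,eyes
from h import *
c=eyes.camera("top");s=eyes.camera("side");a,b=load("top0"),load("top5")
d=lambda p,q,x,y,X,Y:int((np.abs(p["img"].astype(int)-q["img"]).sum(2)[y:Y,x:X]>90).sum())
print("tray",d(c,b,180,120,235,190),"cradle",d(c,a,315,140,425,190),d(s,load("side0"),250,90,310,165),"tweezers",d(c,a,255,95,275,158),"jar",d(c,a,360,218,395,248),"dish",d(c,a,252,256,285,286))
print(ctrl.sense()["eef_pos"])
E
```

```text
now top blue (397, array([361, 155]), array([410, 166]), array([384.9, 160.5]))
start top blue (391, array([361, 155]), array([410, 165]), array([384.7, 160.3]))
now side blue (86, array([272, 105]), array([286, 130]), array([279.1, 117.2]))
start side blue (89, array([272, 105]), array([286, 130]), array([279.1, 117.1]))
tray 2907 cradle 0 0 tweezers 0 jar 0 dish 0
[ 0.20232472 -0.50491749  0.2526405 ]
```

The cradle, jar, dish and tweezers all match the start exactly, but the tray region differs from last time. I'll find out why before handing in.

```bash
python3 - <<'E'
from rig import eyes
from h import *
c=eyes.camera("top");s=eyes.camera("side");a,b=load("top0"),load("top5")
D=lambda p,q:np.abs(p["img"].astype(int)-q["img"]).sum(2)>90
for n,q in(("top0",a),("top5",b)):
    print(n);print("\n".join("".join("#" if v else "." for v in r[::2]) for r in D(c,q)[100:200:4,50:250]))
h=c["img"][150:170:4,195:240:3];print(h.tolist()[2])
print(b["img"][158,195:240:3].tolist())
E
```

```text
top0
....................................................................................................
....................................................................................................
....................................................................................................
....................................................................................................
....................................................................................................
....................................................................................................
....................................................................................................
....................................................................................................
...........................................................................#####....................
............................................................................##......................
......###...................................................................###......
[... 3746 characters left out ...]
###########
######################...#############################################........######################
######################...######....######...######....#######...######.....########################.
[[85, 85, 82], [91, 64, 44], [166, 164, 159], [165, 163, 158], [121, 120, 115], [112, 97, 36], [137, 111, 73], [137, 111, 73], [120, 97, 64], [115, 104, 92], [138, 114, 80], [139, 112, 74], [139, 112, 74], [141, 114, 75], [141, 115, 75]]
[[112, 112, 107], [120, 85, 60], [215, 213, 206], [213, 211, 204], [159, 157, 151], [147, 128, 51], [179, 146, 97], [178, 146, 98], [156, 127, 85], [151, 137, 121], [179, 149, 106], [182, 148, 99], [182, 149, 100], [183, 149, 100], [184, 150, 100]]
```

The difference from last time is only overall exposure. Compared with the start, the only changes are the drawn tray with its loop and the tag at the back. Handing in.

```bash
python3 -c "
from rig import ticket
print(ticket.sign_off())"
```

```text
the job is handed in; nothing more can be done
None
```

The job is handed in, with no verdict returned: the tagged tray's loop centre is about 27 mm in front of the shelf edge with most of the tray still in its bay, the rod is back in its cradle as it lay, and nothing else in the camera views moved.

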